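Try the music box cover, free its catch and hold it open

ROBOT

A 6-joint arm with a two-finger parallel gripper is mounted at the origin on the work surface. World frame = base frame: x ahead of the robot, y to its left, z up, the work surface at z = 0. Lengths are in m, angles in rad, forces in N, time in s.
With the tool pointing down it reaches from about 0.3 to 0.75 m from the base axis. Payload 8.5 kg.
Tool frame: the origin (TCP) lies between the finger pads; the fingertips stand ctrl.tcp_to_tips ahead of it and the grasp point (between the pads) lies 8 mm behind it (ctrl.tcp_to_tips is the distance from the TCP to the fingertips, in m); z points along the fingers, y is the line along which they close (so a half turn about z gives the same grasp; the last joint's range is limited). The gripper opens to 88 mm and grips with 3 to 60 N. Pads are 18 mm wide; open, the fingers measure 123 mm over their backs; the gripper's body (75 mm by 187 mm) begins 45 mm behind the grasp point.
Start: joints at [0.982, 0.381, 1.297, -0, 1.464, -0.215], TCP at [0.201, 0.512, 0.25] pointing down, gripper open.
Joint ranges: [-3.11, 3.11], [-0.89, 2.33], [0.22, 2.48], [-1.42, 4.56], [0.17, 2.85], [-2.88, 2.88]. Speed limits (rad/s): [2.39, 2.39, 3.14, 3.14, 3.14, 3.14].

INTERFACE

Orientations are given as a rotation vector (axis times angle).
In Python, from plant import ctrl, effector, planner, imaging, job_done, sensors gives the robot as it stands. Calls block until the motion is done:
- ctrl.reach(position, orientation): joint-space move of the TCP to a pose.
- ctrl.servo_line(position, velocity=0.15, attitude=None): straight line of the TCP; attitude=None keeps the orientation; velocity is the mean speed in m/s.
- ctrl.goto_joints(angles): joint-space move.
- effector.ungrasp() and effector.gripper_close(newtons=None): open the fingers fully, or close them until they stop; newtons is the grip in N (None keeps the last).
- ctrl.pause(seconds).
- planner.ik(position, orientation): joint angles nearest the present ones, or None.
- imaging.snapshot(name): name is "side" or "top" or "wrist"; returns a dict with "frame" (384x512x3 uint8, red, green, blue), "range_z" (384x512 float32, m along the optical axis (not along the pixel's ray), 0 where there is no reading), "fx", "fy", "cx", "cy" (pixels), "k1" (the pictures are not rectified: a ray, as slopes to the right and down, at radius r is drawn at 1 + k1 r^2 times it, then the intrinsics apply), "extrinsics" (4x4, takes a point from world to camera coordinates). Camera axes: x right, y down, z forward; pixel columns grow to the right and rows downward; lengths in m; the calibration is good to about 2 mm. A picture is of the moment at which its call begins.
A pose or a line that the arm cannot do raises ctrl.IKError and nothing moves.
- job_done(): hands the job in; it is judged then, once.
Readings, each from a call of its own:
- sensors.current_time(): time.
- sensors.current_joint_pos(): joint angles.
- sensors.current_joint_vel(): joint speeds.
- sensors.current_joint_torque(): joint torques, N m.
- sensors.current_ee_pos(): TCP position.
- sensors.current_eef_rot(): TCP orientation.
- sensors.current_wrist_force(): force on the tool from outside, world axes, zero at the start.
- sensors.current_wrist_torque(): the same for the moment, N m.
- sensors.current_width(): finger opening in m.
- sensors.current_gripper_force(): force on a finger pad.
Only numpy, scipy, OpenCV 4.12 (cv2) and the standard library are available. Lean on these libraries where they do the work, as an engineer would, in place of code of your own. Each camera call takes 0.05 s, during which the arm holds its last target. There are 200 camera calls.

TASK

Hang the sky-blue parts basket that stands on the music box cover by its handle on the hook of the steel stand, and let go of it. Then, before touching the steel thumb slide, tug the cover up by its brass pull to learn whether its hidden catch has hold of it; if it is caught, push the thumb slide away from the cover to free it. Raise the cover by its pull to at least 45 degrees and finish while still holding it open in the fingers, leaving everything else on the bench where it is.

Things in the scene. Friction and masses are not known exactly. Their poses are not given: they have to be found in the camera images.
- musicbox: Black-lacquered tin music box, fixed to the bench: 130 (its x) x 190 (its y) x 66 mm high. Origin: centre of its underside, z up, -x its front. Of its top, y -90 to +35 mm is the hinged cover, y +37 to +95 mm a fixed deck, level with it at z 66 mm, carrying the thumb slide. A brass winding key sticks out of the left wall to y 123 mm, 30 mm up.
- cover (a joint): Cover angle (rad): 0 shut, 1.4 stop. Hinged along the box's y at the far rim; the front edge rises and moves away from the robot. A weak spring and its weight (about 1 N at the pull) shut it when let go. A hidden catch may hold it; nothing outside shows whether. Caught, it rises 0.04 to 0.055 rad (7 mm at the pull) and stops hard; free, it goes on rising.
- pull (a point): Centre of the cover's brass barrel pull: cylinder 16 mm across, 22 mm long along the box's y, at (-91, -27.5, 64) mm in the box frame when shut, 26 mm before the front wall, on a 10 mm wide neck. Pinched from above on its flat ends (22 mm apart along the box's y) it turns between the fingers as the cover swings, the tool staying upright. It moves on a 151 mm radius about the hinge.
- cover_hinge (a point): Point on the cover's hinge line, level with the middle of the pull: box frame (60, -27.5, 64) mm. It does not move.
- slide (a joint): Thumb slide (m): 0 as found, beside the cover; 0.018 pushed fully away from the cover, along the box's +y. Takes about 3 N and stays where it is left. At its full 18 mm the hidden catch is certainly free, and stays free.
- slide_top (a point): Centre of the top of the ribbed steel thumb slide: a tab 24 mm (box x) x 12 mm (box y) standing 24 mm above the deck, 90 mm above the bench; at the start at (-20, 55, 90) mm in the box frame. It can be gripped across its 12 mm or pushed sideways.
- basket: Loose sky-blue tin parts basket with a red band, open box 60 (its x) x 104 (its y) x 40 mm high, about 0.16 kg, standing on the cover. Origin: centre of its underside, z up. A rigid square handle of 7 mm round steel wire rises from the middle of its short walls and crosses along its y, 120 mm above the underside, 100 mm long; 76 mm clear opening between rim and handle.
- handle (a point): Middle of the basket's handle bar, on the wire's axis, 120 mm above the basket's underside; the bar runs along the basket's y, 50 mm either way. To leave room for the hook in the middle, it can be pinched across the wire some 26 mm off the middle.
- stand: Steel hook stand, fixed to the bench: round foot of 50 mm radius, post 16 mm across and 220 mm high at its origin (centre of the underside). From the post an 8 mm round rod runs level along the stand's -x, axis 200 mm high, 88 mm out, then turns up to the tip. A handle hung on it lies with its wire's axis 207 mm above the bench; it must first pass over the tip.
- stand_tip (a point): End of the upturned hook tip, in the stand's frame (-104, 0, 222) mm; the rod's round end reaches 226 mm height.
- wing: Loose sky-blue tin airplane wing, 50 x 150 x 7 mm, lying flat; leave it alone. Origin under its centre.
- wheel: Loose copper drive wheel, 56 mm in diameter, brass hub 18 mm high; leave it alone. Origin under its centre.
- key: Loose polished brass key, 55 mm long, 8 mm high; leave it alone. Origin near its middle.
- oil: Loose amber oil bottle, 36 mm in diameter, 75 mm high; leave it alone. Origin under its centre.
- paint: Loose blue paint jar, 52 mm in diameter, 50 mm high; leave it alone. Origin under its centre.
- driver: Loose yellow-handled screwdriver, 160 mm long; leave it alone. Origin under its middle.
- tincar: Loose red tin toy car, 85 x 46 x 42 mm; leave it alone. Origin under its centre.
Mind the look-alikes: they are no part of the job. What is shaped like the basket but green or purple is not meant. Of the things that look like the stand, take the one that is farthest to the robot's left at the start.

How it is judged:
By the outcome, as a careful person would: the job done as asked, in the order asked, and still so for the second after the job is handed in, while the arm keeps its last pose, push and grip.
It also fails if it takes over 72 s, if anything falls off the work surface, if the arm or the gripper's body presses on something with over 40 N, if the wrist force passes 120 N, or if a joint passes its speed limit or range.

## Working session

There is one attempt and no reset: what is moved stays moved. The work goes in short steps, each a Python script; the robot and the scene stay as the last script left them, time stands still between calls to the robot, and variables do not carry over. Pictures are saved under pics/ and viewed, at most 10 in all, crops included, and the job is handed in when it is done.

```bash
ls; mkdir -p pics; cat > h.py <<'E'
import numpy as np, cv2
from plant import ctrl, effector, planner, imaging, job_done, sensors
def snap(n):
    s=imaging.snapshot(n); np.savez(f'pics/{n}.npz',**s); return s
def load(n): return dict(np.load(f'pics/{n}.npz'))
def cloud(s):
    h,w=s['range_z'].shape
    K=np.array([[s['fx'],0,s['cx']],[0,s['fy'],s['cy']],[0,0,1.]],float)
    v,u=np.mgrid[:h,:w]
    p=np.stack([u,v],-1).reshape(-1,1,2).astype(np.float64)
    r=cv2.undistortPoints(p,K,np.array([float(s['k1']),0,0,0,0])).reshape(h,w,2)
    z=s['range_z'][...,None].astype(float)
    c=np.concatenate([r*z,z],-1); E=np.array(s['extrinsics'])
    P=(c-E[:3,3])@E[:3,:3]
    P[s['range_z']==0]=np.nan
    return P
E
python3 - <<'E'
from h import *
for n in('top','side'):
    s=snap(n); print(n,s['fx'],s['k1'],np.round(np.linalg.inv(s['extrinsics']),3).tolist())
    cv2.imwrite(f'pics/{n}0.png',cv2.resize(s['frame'][...,::-1],(800,600),interpolation=cv2.INTER_CUBIC))
print(ctrl.tcp_to_tips, sensors.current_eef_rot())
E
```

```text
pics
top 389.13835950777076 -0.10069860866365957 [[-0.024, -0.981, 0.194, 0.299], [-1.0, 0.021, -0.02, 0.006], [0.015, -0.195, -0.981, 1.341], [0.0, 0.0, 0.0, 1.0]]
side 481.2283465891088 -0.021440925286538293 [[0.707, -0.325, 0.628, -0.315], [-0.707, -0.333, 0.623, -0.818], [0.007, -0.885, -0.465, 0.791], [0.0, 0.0, 0.0, 1.0]]
0.011 [-5.83637920e-01 -3.08635779e+00  1.78466892e-03]
```

View pics/top0.png

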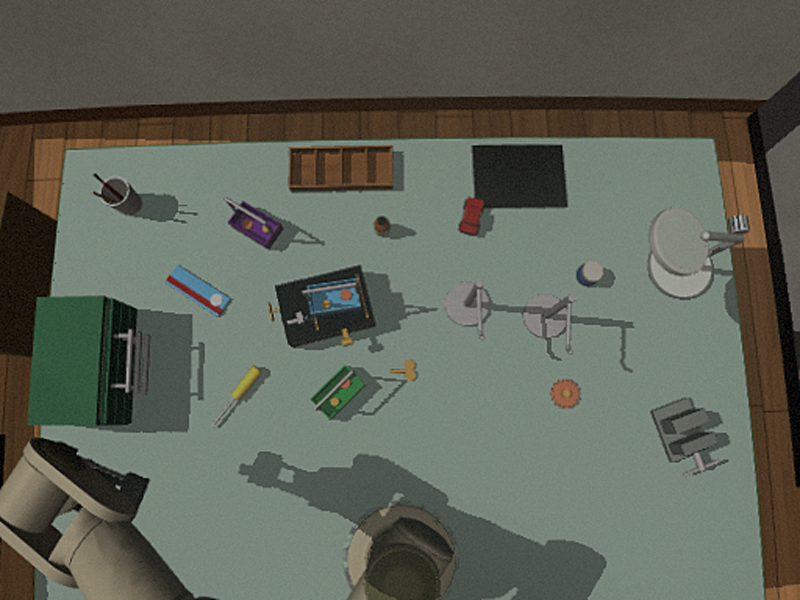

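View pics/side0.png

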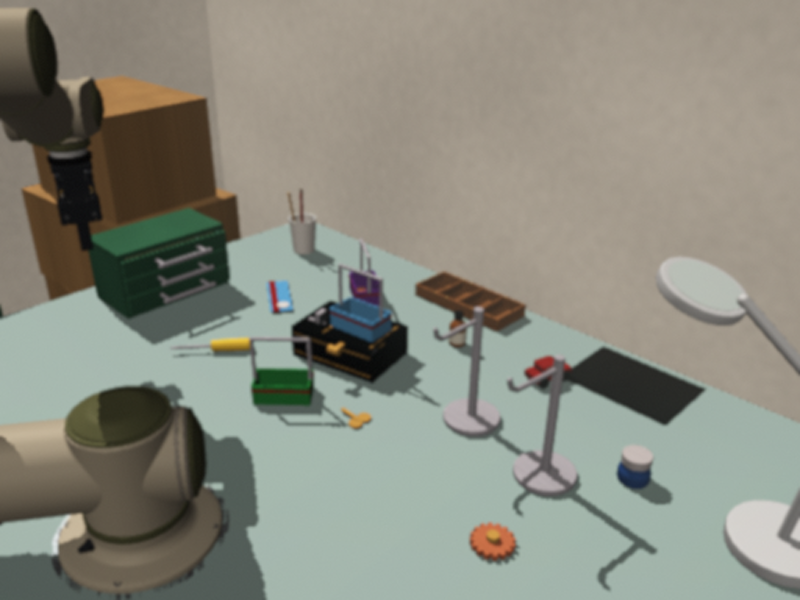

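The top view (800x600 pixels) shows three baskets: sky-blue with a red band on the black box at (335,297), green at (338,392) and purple at (255,225). I want the sky-blue one. There are two stands, at (468,302) and (545,315). The one farthest to the robot's left (+y is image left) is at (468,302). The pull is at (347,337) and the slide at (295,318). Next I'll measure these and check a crop.

```bash
cat > m.py <<'E'
from h import *
def rect(P2):
    r=cv2.minAreaRect(P2.astype(np.float32)*1000); return np.round(r[0],1),np.round(r[1],1),round(r[2],1)
T=load('top');S=load('side')
PT,PS=cloud(T),cloud(S)
print('table z',np.nanmedian(PT[250:270,150:200,2]),np.nanmedian(PS[300:320,180:230,2]))
for nm,s,P in(('top',T,PT),('side',S,PS)):
    hsv=cv2.cvtColor(s['frame'],cv2.COLOR_RGB2HSV); z=P[...,2]
    if nm=='top': roi=np.zeros(z.shape,bool); roi[165:225,165:250]=1
    else: roi=np.zeros(z.shape,bool); roi[165:250,180:265]=1
    top=roi&(z>.058)&(z<.074)&(hsv[...,2]<60)
    print(nm,'boxtop',top.sum(),rect(P[top][:,:2]),'z',np.median(z[top]))
    bl=roi&(hsv[...,0]>95)&(hsv[...,0]<115)&(hsv[...,1]>90)&(hsv[...,2]>60)&(z>.066)
    print('blue',bl.sum(),rect(P[bl][:,:2]),np.nanpercentile(z[bl],[2,50,98]))
    rim=bl&(z>.098); print('rim',rim.sum(),rect(P[rim][:,:2]))
    hd=roi&(z>.178)&(z<.198); 
    if nm=='side': hd&=(P[...,0]<.68)
    q=P[hd]; print('handle',len(q),rect(q[:,:2]) if len(q) else '',np.median(q,0) if len(q) else '')
    br=roi&(hsv[...,0]>12)&(hsv[...,0]<28)&(hsv[...,1]>120)&(z>.05)&(z<.082)
    n,l,st,c=cv2.connectedComponentsWithStats(br.astype(np.uint8))
    for i in range(1,n):
        if st[i,4]>5: print('brass',st[i],np.round(np.median(P[l==i],0),4))
    sl=roi&(hsv[...,1]<60)&(hsv[...,2]>90)&(z>.082)&(z<.1)
    print('slide',sl.sum(),np.round(np.median(P[sl],0),4) if sl.any() else '')
    # stand
    roi=np.zeros(z.shape,bool)
    if nm=='top': roi[170:225,275:325]=1
    else: roi[190:285,270:325]=1
    ft=roi&(z>.004)&(z<.03)&(hsv[...,1]<45)&(hsv[...,2]>80)
    print('foot',ft.sum(),cv2.minEnclosingCircle((P[ft][:,:2]*1000).astype(np.float32)),np.median(z[ft]))
    rod=roi&(z>.19)&(z<.235); q=P[rod]; print('rod',len(q),rect(q[:,:2])); 
    print(np.round(q[np.argsort(q[:,1])][::max(1,len(q)//12)],3).tolist())
    po=roi&(z>.05)&(z<.19); q=P[po]; print('post',len(q),np.round(np.median(q,0),4) if len(q) else '')
a=cv2.resize(T['frame'][155:235,160:320,::-1],(800,400),interpolation=cv2.INTER_CUBIC)
b=cv2.resize(S['frame'][165:265,180:330,::-1],(800,534),interpolation=cv2.INTER_CUBIC)[:,:]
cv2.imwrite('pics/crop.png',cv2.resize(np.vstack([a,b]),(514,600)))
E
python3 m.py
```

```text
table z -0.0012919197943407343 0.0007022873513184187
top boxtop 1282 (array([537.8, 149.4]), array([134.8, 190.1]), 13.0) z 0.06506672733923301
blue 321 (array([554.3, 127.5]), array([ 70.3, 103.3]), 7.6) [0.06622706 0.0701987  0.10878627]
rim 91 (array([550. , 126.9]), array([ 61.6, 103.3]), 7.6)
handle 82 (array([549.9, 126.8]), array([  7.3, 107.1]), 7.6) [0.54898308 0.1265991  0.18769382]
brass [207 192   4   5  17] [0.5391 0.1469 0.0733]
brass [201 204   3   7  10] [0.4958 0.1678 0.0655]
brass [219 210   7  11  43] [0.4627 0.105  0.0673]
slide 22 [0.5096 0.1994 0.0887]
foot 588 ((535.28369140625, -170.6879119873047), 120.605712890625) 0.01031187512378718
rod 109 (array([ 495.1, -162. ]), array([112.1,  13.6]), 1.2)
[[0.542, -0.168, 0.218], [0.548, -0.165, 0.219], [0.484, -0.164, 0.202], [0.533, -0.163, 0.203], [0.511, -0.162, 0.205], [0.55, -0.162, 0.223], [0.489, -0.161, 0.208], [0.533, -0.16, 0.205], [0.454, -0.159, 0.205], [0.502, -0.159, 0.203], [0.54, -0.158, 0.2], [0.541, -0.157, 0.21], [0.544, -0.154, 0.209]]
post 45 [ 0.5398 -0.158   0.1259]
side boxtop 638 (array([519. 
[... 393 characters left out ...]
.5948 0.0806 0.0644]
brass [189 212   4   2   6] [0.4554 0.2137 0.0568]
brass [200 216  37  14 154] [0.4734 0.1051 0.0583]
brass [236 218   8   6  19] [0.516  0.0647 0.064 ]
slide 26 [0.5121 0.202  0.0891]
foot 701 ((670.77197265625, -16.450843811035156), 269.9698486328125) 0.010353927385275708
rod 178 (array([ 444.8, -211.9]), array([220.3,  86.9]), 48.0)
[[0.403, -0.323, 0.221], [0.541, -0.167, 0.212], [0.533, -0.165, 0.194], [0.532, -0.164, 0.22], [0.536, -0.163, 0.198], [0.528, -0.163, 0.198], [0.513, -0.162, 0.198], [0.51, -0.161, 0.196], [0.459, -0.16, 0.196], [0.5, -0.16, 0.202], [0.457, -0.159, 0.194], [0.495, -0.158, 0.201], [0.549, -0.157, 0.217]]
post 332 [ 0.5374 -0.1621  0.1083]
```

View pics/crop.png

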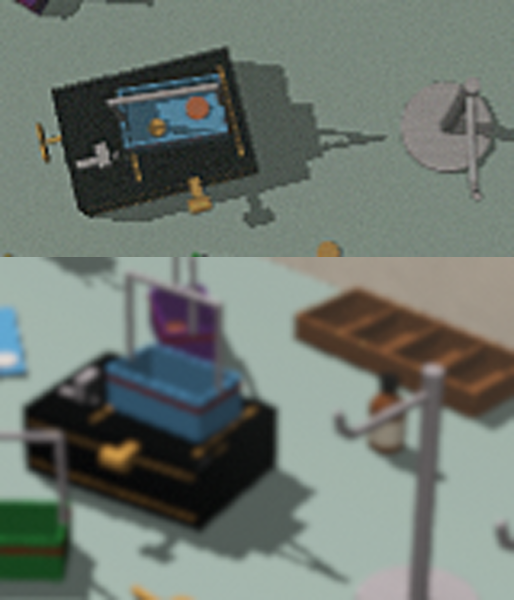

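The crop confirms it: the basket on the box is sky-blue with a red band, and the left stand's hook points towards the robot. I'll move above the basket and refine the measurements with the wrist camera.

```bash
cat >> h.py <<'E'
from scipy.spatial.transform import Rotation as Ro
def att(deg):
    a=np.radians(deg); c,s=np.cos(a),np.sin(a)
    return Ro.from_matrix(np.array([[-s,c,0],[c,s,0],[0,0,-1]]).T.astype(float)).as_rotvec()
E
python3 - <<'E'
from h import *
p=sensors.current_ee_pos(); ctrl.servo_line([p[0],p[1],.36],.25)
ctrl.reach([.50,.12,.36],att(7.6))
print(sensors.current_joint_pos(),sensors.current_time())
s=snap('wrist'); P=cloud(s); print(np.round(np.linalg.inv(s['extrinsics']),3).tolist())
cv2.imwrite('pics/w1.png',s['frame'][...,::-1])
z=P[...,2];q=P[(z>.178)&(z<.2)]; r=cv2.minAreaRect((q[:,:2]*1000).astype(np.float32)); print('handle',len(q),r,np.median(q,0))
E
```

```text
[ 6.37899017e-03  2.60640819e-01  1.16181117e+00  1.71385376e-04
  1.71920731e+00 -1.27726825e-01] 2.4833
[[0.991, 0.128, 0.04, 0.491], [0.134, -0.947, -0.29, 0.196], [0.001, 0.293, -0.956, 0.496], [0.0, 0.0, 0.0, 1.0]]
handle 628 ((548.9750366210938, 129.02261352539062), (7.114811897277832, 106.1750717163086), 7.720096111297607) [0.54810094 0.13350006 0.18996835]
```

View pics/w1.png

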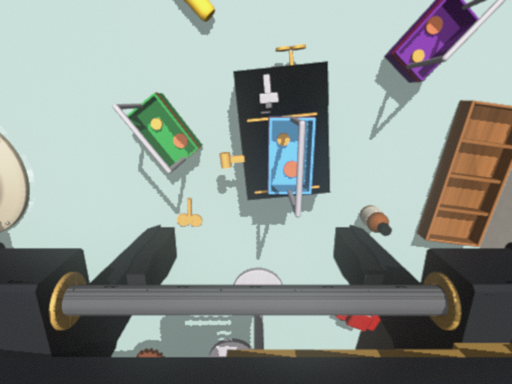

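The wrist view shows the handle bar at pixels (300,120)-(298,215), which gives its middle at (549,129) mm with yaw 7.7°. Next I'll grasp it 26 mm off the middle on the +y side and lift.

```bash
python3 - <<'E'
from h import *
A=att(7.7)
ctrl.reach([.5455,.1548,.28],A)
ctrl.servo_line([.5455,.1548,.1785],.15)
effector.gripper_close(45)
print(sensors.current_width(),sensors.current_gripper_force(),sensors.current_wrist_force())
ctrl.servo_line([.5455,.1548,.36],.12)
print(sensors.current_width(),sensors.current_wrist_force(),sensors.current_time())
ctrl.servo_line([.37,.0,.36],.25)
s=snap('wrist');cv2.imwrite('pics/w2.png',s['frame'][...,::-1])
t=snap('top');cv2.imwrite('pics/t2.png',t['frame'][...,::-1])
d=snap('side');cv2.imwrite('pics/s2.png',d['frame'][...,::-1])
cv2.imwrite('pics/m2.png',cv2.resize(np.hstack([s['frame'],d['frame']])[...,::-1],(800,300),interpolation=cv2.INTER_AREA))
print(sensors.current_width(),sensors.current_wrist_force(),sensors.current_time())
for n,x in(('w',s),('t',t)):
    P=cloud(x);z=P[...,2];X,Y=P[...,0],P[...,1]
    m=(z>.19)&(z<.212)&(X>.44)&(X<.525)&(abs(Y+.16)<.03);q=P[m]
    if len(q)>10:
        f=np.polyfit(q[:,0],q[:,1],1);print(n,'rod',len(q),'y at .49',np.polyval(f,.49),'yaw',np.degrees(np.arctan(f[0])),np.median(z[m]))
    m=(z>.21)&(z<.235)&(X>.40)&(X<.47)&(abs(Y+.16)<.03);q=P[m];print('tip',len(q),np.median(q,0) if len(q) else '')
    m=(z>.21)&(z<.235)&(X>.52)&(X<.57)&(abs(Y+.16)<.03);q=P[m];print('post',len(q),np.median(q,0) if len(q) else '')
    m=(z>.055)&(z<.075)&(X>.42)&(X<.65)&(Y>.02)&(Y<.28)&(x['frame'].max(-1)<60);q=P[m];print('box',len(q),cv2.minAreaRect((q[:,:2]*1000).astype(np.float32)) if len(q) else '')
E
```

```text
0.0048810114774280435 43.74406188726425 [-2.05645879 -0.02035973  2.2797636 ]
0.004651275406731837 [-0.35321087 -0.60458495 -2.41087192] 6.7417
0.00486862506684509 [ 0.71310685  0.42847055 -2.38567865] 7.975
tip 0 
post 0 
box 10859 ((541.8179931640625, 144.12051391601562), (129.9933624267578, 172.4584503173828), 13.23394775390625)
t rod 63 y at .49 -0.16133765319067872 yaw -2.1010059922395365 0.20213824728021385
tip 7 [ 0.4427248  -0.15912984  0.22257755]
post 22 [ 0.54465471 -0.16162253  0.21909344]
box 1797 ((540.2886962890625, 150.3629913330078), (129.75733947753906, 188.6106414794922), 13.816404342651367)
```

View pics/m2.png

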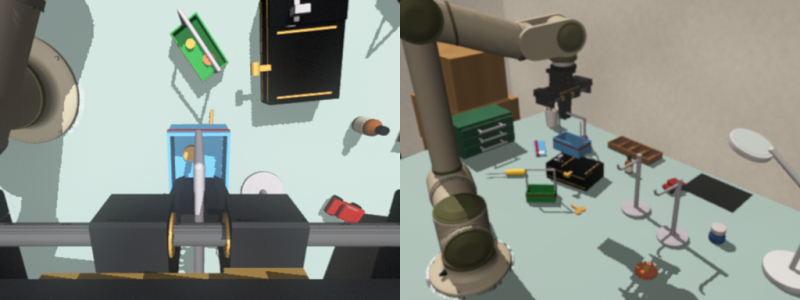

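The box now measures (540,151.5) mm at yaw 13.3°, and the stand post is at about (542,-161) mm with its rod at yaw -1.8°. The basket hangs level in the fingers. Next I'll hang it.

```bash
python3 - <<'E'
from h import *
A=att(-1.8)
ctrl.servo_line([.37,-.133,.36],.2,A)
ctrl.servo_line([.37,-.133,.236],.2)
ctrl.servo_line([.492,-.134,.236],.12)
print(sensors.current_wrist_force())
for z in(.215,.208,.204,.202,.2):
    ctrl.servo_line([.492,-.134,z],.06); f=sensors.current_wrist_force(); print(z,f)
    if f[2]>1.5: break
d=snap('side');t=snap('top')
cv2.imwrite('pics/m3.png',np.hstack([cv2.resize(d['frame'][60:300,200:400],(400,480)),cv2.resize(t['frame'][130:250,230:380],(400,480))])[...,::-1])
print(sensors.current_width(),sensors.current_time())
E
```

```text
[-0.39805908 -0.04065378 -1.55379815]
0.215 [ 0.24541879 -0.14065382 -2.22364542]
0.208 [-0.17458537 -0.74282624 -2.04911328]
0.204 [-0.08947122  0.87698832 -1.68066969]
0.202 [-0.02980964 -0.28104319 -1.58966361]
0.2 [-0.31515975  0.52413048 -1.30795194]
0.004861935722899259 12.3417
```

View pics/m3.png

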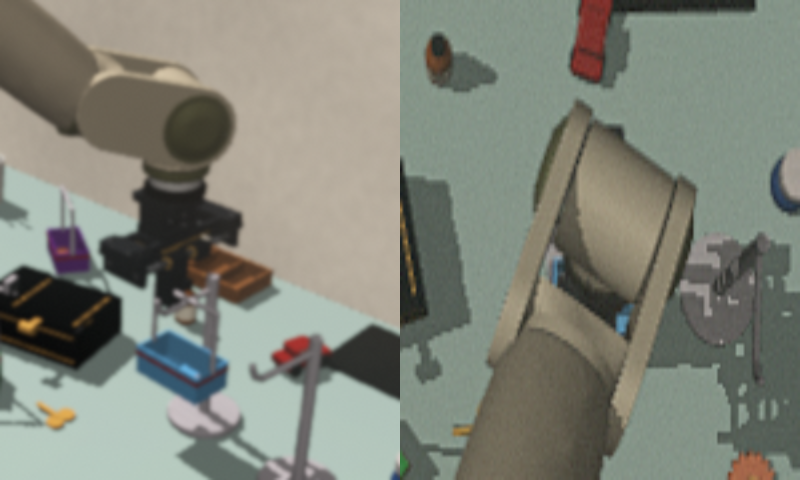

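The side view shows the hook rod passing under the bar, with the tip in front of it and the basket below at (180,370). I'll keep lowering until it touches, then release.

```bash
python3 - <<'E'
from h import *
for z in(.199,.198,.197,.196,.195,.194,.193):
    ctrl.servo_line([.492,-.134,z],.03); f=sensors.current_wrist_force(); print(z,f[2])
    if f[2]>1: break
effector.ungrasp(); ctrl.pause(.2)
p=sensors.current_ee_pos(); print(p)
ctrl.servo_line([p[0],p[1],.33],.12)
ctrl.servo_line([.37,.03,.36],.3)
s=snap('wrist');d=snap('side');t=snap('top')
cv2.imwrite('pics/m4.png',np.hstack([cv2.resize(d['frame'][150:310,220:350],(400,490)),cv2.resize(t['frame'][150:240,260:335],(400,490))])[...,::-1])
cv2.imwrite('pics/w4.png',s['frame'][...,::-1])
for x in(d,t):
    P=cloud(x);z=P[...,2];h=cv2.cvtColor(x['frame'],cv2.COLOR_RGB2HSV)
    m=(h[...,0]>95)&(h[...,0]<115)&(h[...,1]>90)&(h[...,2]>50)&(P[...,0]>.43)&(P[...,0]<.56)&(abs(P[...,1]+.16)<.08)&(z>.03)
    print(m.sum(),np.nanpercentile(P[m],[2,50,98],axis=0).round(3).tolist())
print(sensors.current_time())
E
```

```text
0.199 1.246670109782618
[ 0.49198485 -0.13402475  0.19900399]
833 [[0.457, -0.212, 0.088], [0.501, -0.154, 0.106], [0.519, -0.109, 0.127]]
318 [[0.464, -0.21, 0.084], [0.492, -0.16, 0.091], [0.521, -0.111, 0.129]]
16.3
```

View pics/m4.png

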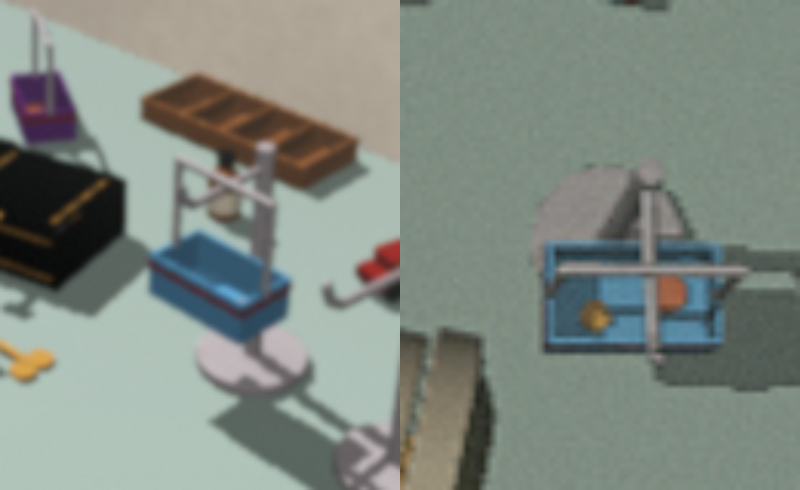

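The basket hangs by its handle on the left stand's rod (bar at crop (650,270), behind the tip) and has been let go. Next I'll look straight at the box for the pull and slide, and check the green basket's clearance.

```bash
cat > v.py <<'E'
from h import *
ctrl.reach([.42,.09,.33],att(-76.7)); print(sensors.current_joint_pos().round(2))
s=snap('wrist');cv2.imwrite('pics/w5.png',s['frame'][...,::-1])
for n,s in(('wrist',s),('top',load('top'))):
    P=cloud(s);X,Y,z=[P[...,i] for i in range(3)];h=cv2.cvtColor(s['frame'],cv2.COLOR_RGB2HSV)
    R=(X>.4)&(X<.65)&(Y>.03)&(Y<.28)
    m=R&(z>.056)&(z<.075)&(s['frame'].max(-1)<60)
    if m.sum()>50: print(n,'box',cv2.minAreaRect((P[m][:,:2]*1000).astype(np.float32)))
    m=R&(h[...,0]>10)&(h[...,0]<30)&(h[...,1]>100)&(X<.49)&(Y<.14)&(z>.045)
    if m.sum(): print('pull',m.sum(),cv2.minAreaRect((P[m][:,:2]*1000).astype(np.float32)),np.percentile(z[m],[5,50,95]))
    m=R&(z>.083)&(z<.1)
    if m.sum(): print('slide',m.sum(),cv2.minAreaRect((P[m][:,:2]*1000).astype(np.float32)),np.median(z[m]))
    m=(X>.28)&(X<.48)&(Y>.03)&(Y<.25)&(z>.1)&(z<.14); q=P[m]
    if m.sum(): print('green handle',m.sum(),cv2.boxPoints(cv2.minAreaRect((q[:,:2]*1000).astype(np.float32))).tolist(),np.percentile(z[m],95))
E
python3 v.py
```

```text
[-0.07  0.11  1.44 -0.    1.59  1.27]
wrist box ((540.2617797851562, 151.21170043945312), (125.18267822265625, 188.1630096435547), 13.357789039611816)
pull 2805 ((452.2840881347656, 79.96151733398438), (89.02416229248047, 44.64205551147461), 67.60895538330078) [0.06867515 0.40802445 0.41190285]
slide 258 ((508.7373046875, 200.26329040527344), (24.489234924316406, 13.293133735656738), 13.040130615234375) 0.09083362154401795
green handle 490 [[316.831298828125, 163.2118682861328], [389.836669921875, 85.9852066040039], [395.15625, 91.01400756835938], [322.15087890625, 168.24066162109375]] 0.12517011484559015
top box ((539.99169921875, 150.5968780517578), (129.0886688232422, 188.21994018554688), 13.046249389648438)
pull 1 ((466.348388671875, 46.87335968017578), (0.0, 0.0), 0.0) [0.45211471 0.45211471 0.45211471]
slide 30 ((509.67291259765625, 198.47735595703125), (24.528236389160156, 11.920961380004883), 12.666033744812012) 0.08811657088490452
green handle 7 [[354.6358337402344, 117.76424407958984], [364.3810729980469, 112.51294708251953], [366.3183288574219, 116.10810089111328], [356.5730895996094, 121.3593978881836]] 0.12372889289422902
```

View pics/w5.png

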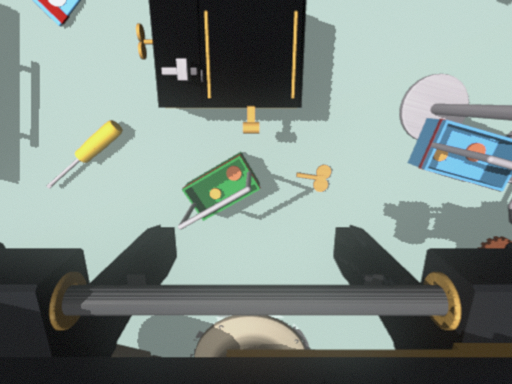

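The picture shows the pull at (251,120), the slide at (180,70) and the green basket's handle end at (250,180). The slide matches the box pose (540.3,151.2) mm, yaw 13.2°, to within 1 mm. The gripper body should clear the green handle by about 26 mm. Next I'll tug.

```bash
cat >> h.py <<'E'
YAW=13.2; BO=np.array([.5403,.1512])
def w(x,y,z):
    a=np.radians(YAW); c,s=np.cos(a),np.sin(a); return np.array([BO[0]+c*x-s*y,BO[1]+s*x+c*y,z])
def pull(th): # TCP with pull 5 mm ahead of grasp point
    return w(.060-.151*np.cos(th),-.0275,.064+.151*np.sin(th)-.003)
GA=att(YAW-90)
def tug():
    for th in np.arange(.015,.1,.01):
        ctrl.servo_line(pull(th),.04); ctrl.pause(.1)
        f=np.mean([sensors.current_wrist_force() for _ in range(3)],0); print(round(th,3),f.round(1))
        if f[2]<-9: return True
    return False
def grab():
    p=pull(0); ctrl.reach(p+[0,0,.08],GA); ctrl.servo_line(p,.12)
    effector.gripper_close(25); print('w',sensors.current_width(),sensors.current_wrist_force().round(1))
E
python3 - <<'E'
from h import *
grab(); print('caught',tug(),sensors.current_ee_pos(),sensors.current_width(),sensors.current_time())
E
```

```text
w 0.0217634923359316 [0.1 4.6 0.7]
0.015 [ 0.3  5.6 -0.7]
0.025 [ 0.8  5.2 -1.7]
0.035 [ 1.4  4.9 -1.8]
0.045 [ 1.   5.  -2.1]
0.055 [ 3.2  5.4 -9.4]
caught True [0.45794445 0.10405502 0.06856142] 0.021743112018181278 22.0583
```

The cover is caught: the force jumped to 9.4 N at 0.055 rad. I'll lower it, let go and push the slide.

```bash
python3 - <<'E'
from h import *
ctrl.servo_line(pull(0),.06); effector.ungrasp()
ctrl.servo_line(pull(0)+[0,0,.09],.2)
p=w(-.020,.055,.082); ctrl.servo_line(p+[0,0,.07],.2); ctrl.servo_line(p,.12)
effector.gripper_close(25); print('w',sensors.current_width(),sensors.current_wrist_force().round(1))
u=w(0,1,0)-w(0,0,0)
for d in(.006,.012,.016,.018,.019,.020,.021):
    ctrl.servo_line(w(-.020,.055+d,.082),.05); ctrl.pause(.1); f=sensors.current_wrist_force(); print(d,f.round(1),round(float(f@u),1))
    if f@u<-14: break
effector.ungrasp(); p=sensors.current_ee_pos(); ctrl.servo_line([p[0],p[1],.16],.2)
ctrl.reach([.42,.09,.33],GA)
s=snap('wrist');P=cloud(s);X,Y,z=[P[...,i] for i in range(3)]
m=(X>.4)&(X<.65)&(Y>.03)&(Y<.28)&(z>.083)&(z<.1);q=cv2.minAreaRect((P[m][:,:2]*1000).astype(np.float32));print(q, 'moved',(np.array(q[0])/1000-w(-.02,.055,0)[:2])@u[:2])
print(sensors.current_time())
E
```

```text
w 0.011912859131382255 [-0.3  4.7  0.4]
0.006 [-0.7  2.6 -0.2] 2.7
0.012 [-1.   2.2  0.4] 2.4
0.016 [-0.6  0.2  0.9] 0.4
0.018 [ 0.1 -1.1  0.3] -1.1
0.019 [-0.  -4.9 -0.1] -4.7
0.02 [  1.3 -10.6   0.6] -10.6
0.021 [  1.2 -15.5   1.7] -15.4
((504.45062255859375, 217.68765258789062), (24.146869659423828, 12.95366382598877), 13.350396156311035) moved 0.017917212392800797
31.75
```

The slide is fully pushed (17.9 mm measured, and the stop was felt). Next I'll regrip the pull and raise the cover.

```bash
python3 - <<'E'
from h import *
grab()
if not tug():
    for th in np.arange(.15,.98,.06):
        ctrl.servo_line(pull(th),.08); f=sensors.current_wrist_force()
        print(round(th,2),f.round(1),round(sensors.current_width(),4))
        if np.linalg.norm(f)>25: break
    ctrl.pause(.3)
print(sensors.current_ee_pos(),pull(th),sensors.current_width(),sensors.current_wrist_force().round(1),sensors.current_time())
d=snap('side');t=snap('top')
cv2.imwrite('pics/m6.png',np.hstack([cv2.resize(d['frame'][120:290,130:330],(400,340)),cv2.resize(t['frame'][130:250,150:300],(400,340))])[...,::-1])
E
```

```text
w 0.021901613754915387 [-1.   3.9  1.6]
0.015 [ 1.9  5.4 -1.5]
0.025 [ 1.   5.4 -2.9]
0.035 [ 0.8  5.3 -2.3]
0.045 [ 0.8  5.  -1.7]
0.055 [ 0.4  5.9 -2. ]
0.065 [-0.1  5.2 -2. ]
0.075 [ 0.2  5.1 -1.5]
0.085 [ 0.5  4.9 -2.1]
0.095 [ 0.   4.9 -1.9]
0.15 [-0.1  4.5 -1.9] 0.0218
0.21 [-1.6  5.2 -1.9] 0.0215
0.27 [-1.1  4.5 -1.8] 0.0212
0.33 [-1.4  5.  -1.3] 0.0215
0.39 [-2.5  5.4 -1.7] 0.0218
0.45 [-3.1  5.3 -1.6] 0.0214
0.51 [-3.2  4.5 -0.9] 0.0211
0.57 [-3.8  5.1 -1.1] 0.0216
0.63 [-4.   4.6 -1. ] 0.0216
0.69 [-4.7  5.7  0.5] 0.0217
0.75 [-5.   5.7 -0.9] 0.0213
0.81 [-4.6  5.3 -0.2] 0.0219
0.87 [-4.3  5.8 -0.4] 0.0216
0.93 [-3.7  5.7  0. ] 0.0218
[0.51723087 0.11792897 0.18275657] [0.51710656 0.11751373 0.18204461] 0.021733883702144907 [-2.7  5.9 -0.2] 41.5417
```

View pics/m6.png

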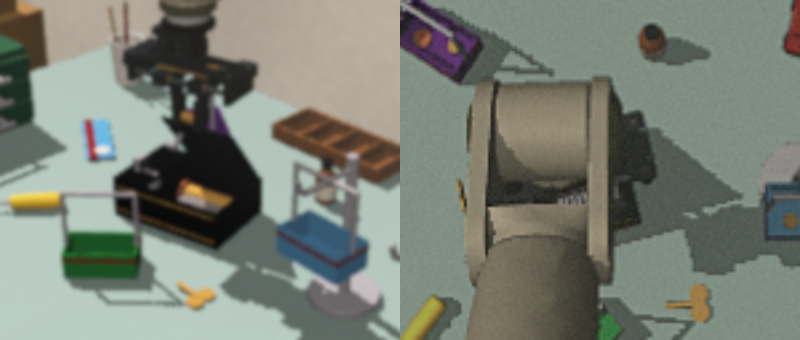

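The side view shows the cover held open (about 53°) in the fingers, with the basket still on its hook. I'll hand in the job.

```bash
python3 -c "
from h import *
print(job_done())"
```

```text
the job is handed in; nothing more can be done
None
```

The sky-blue basket hangs on the left stand's hook and is let go; the tug showed the cover was caught, so I pushed the thumb slide fully, and the cover is held open at about 53° in the fingers, handed in at 42 s.

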